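Slide the bit tin home between freshly glued rails

ROBOT

A 7-joint arm with a two-finger parallel gripper is mounted at the origin on a cart in front of the work surface, level with it; the furniture and walls round the work are solid. World frame = base frame: x ahead of the robot, y to its left, z up, the work surface at z = 0. Lengths are in m, angles in rad, forces in N, time in s.
With the tool pointing down it reaches from about 0.35 to 0.9 m from the base axis. Payload 8.1 kg.
Tool frame: the origin (TCP) lies at the very end of the fingers, on their centre line; the grasp point (between the pads) lies 19 mm behind it; z points along the fingers, y is the direction in which the jaws open and shut (so a half turn about z gives the same grasp; the last joint's range is limited). The gripper opens to 92 mm and grips with 3 to 60 N. Pads are 19 mm wide; open, the fingers measure 130 mm over their backs; the gripper's body (75 mm by 190 mm) begins 47 mm behind the grasp point.
Start: joints at [1.122, 0.434, 0.025, 1.573, -0.012, 1.134, -0.075], TCP at [0.212, -0.588, 0.227] pointing down, gripper open.
Joint ranges: [-2.62, 2.62], [-0.44, 2.09], [-1.27, 1.32], [0.08, 2.57], [-1.32, 4.46], [0.12, 2], [-2.74, 2.74]. Speed limits (rad/s): [2.22, 2.22, 3.01, 3.01, 3.14, 3.14, 3.14].

INTERFACE

Orientations are given as a rotation vector (axis times angle).
In Python, from cell import observe, get_image, sign_off gives the robot as it stands.
- The arm moves only by the tool arm_command, never from a script. Its argument "deltas" is a list of rows, each an object with "xyz": the shift along the tool's x, y, z in cm, a list of three; "turn": the turn about the tool's z in degrees; "jaw": the closure in counts, from 0 (fully open) to 255 (shut). A call has 1 to 5 rows; each row is the pose to reach, as a shift and turn from the pose measured when the call began, along the tool's axes at that moment; what a row does not reach only later rows make up. A row lasts 1/12 s, in which the tool goes at most 41.7 mm and 7.16 degrees, less where a joint would pass 70% of its speed; a pose out of reach is approached as far as the arm can. A call with a gripper value outside its range is refused whole. The fingers move at their own pace and stop on an object; "force" is the grip in N (left out, the last holds). Time passes only in rows, so rows that repeat a pose let the fingers close. It gives the time, the measured TCP pose, the force and the opening at its end, in the units of the state.
- observe(): the state, without advancing time (a new reading comes with each control period).
- get_image(name): name is "scene" or "top" or "wrist"; returns a dict with "frame" (400x640x3 uint8, red, green, blue), "depth" (400x640 float32, m along the optical axis (not along the pixel's ray), 0 where there is no reading), "camera_matrix" (3x3 intrinsics, pixels), "distortion" ([k1, k2, p1, p2, k3] as OpenCV has them; the pictures are not rectified), "cam_to_world" (4x4, takes a point from camera to world coordinates). Camera axes: x right, y up, looking along -z (the intrinsics and any distortion apply to the point x, -y, -z); pixel columns grow to the right and rows downward; lengths in m; the calibration is good to about 2 mm. A picture is of the moment at which its call begins.
- sign_off(): hands the job in, once; it reports no verdict.
The state is a dict: "clock": time; "joints": joint angles; "dq": joint speeds; "joint_efforts": joint torques, N m; "position": TCP position; "ee_rot": TCP orientation; "force": force on the tool from outside, world axes, zero at the start; "ft_torque": the same for the moment, N m; "width": opening from 0.0 (shut) to 1.0 (fully open).
Only numpy, scipy, OpenCV 4.12 (cv2) and the standard library are available. Lean on these libraries where they do the work, as an engineer would, in place of code of your own. Each camera call takes 0.05 s, during which the arm holds its last target.

TASK

Push the long lidded bit tin along its plywood board, in between the two low dark wooden guide rails and gently up against the end stop, then leave it there. The glue under the rails is still soft, so neither the tin nor the robot may touch either rail at any time, and the tin usually starts off the centre line and askew. Only push it with the fingers - do not grip, lift or tip it - and leave the loose things around the board alone.

Things in the scene. Friction and masses are not known exactly. Their poses are not given: they have to be found in the camera images.
- parking_board: fixed plywood board, 560 x 190 mm; its top, on which the tin slides, is 9 mm above the bench. x axis: the tin's direction of travel; y across (lane's centre line y = 0); z up. Origin: on the bench at the lane's mouth; the board spans x -335 to +225 mm. Rails run from x = 0 to +200 mm with their inner faces at y = -66 and +66 mm (132 mm apart). End stop's face: x = +200 mm
- rail_near: dark wooden guide rail, 200 mm long, 18 mm wide, 15 mm high on top of the board (top 24 mm above the bench), on the board's -y side, the one nearer the robot; origin at the centre of its underside, x along the rail. It must not be touched
- rail_far: the like guide rail on the board's +y side, farther from the robot; same size and axes. It must not be touched
- end_stop: wooden block across the far end of the lane, 118 mm wide, 30 mm high on top of the board, 18 mm thick; origin on the board's top in the plane of the face that the tin meets, on the centre line, x in the direction of travel
- bit_tin: loose lidded steel tin, 254 mm long, 53 mm high, about 0.55 kg; origin at the centre of its underside. y axis along its length, pointing against the direction of travel when straight (board x = tin -y); x across, pointing away from the robot. Home, its origin is at board x = +73 mm and its rear 54 mm stand out of the lane
- tin_center (a point): centre of the tin, 26 mm above its underside; axes as the tin's. Across, the tin's lid reaches 50 mm to either side; a catch (40 mm long, mid-length, 34 to 37 mm up) stands out to 53 mm on its -x side, towards the robot. The lid (from 32 mm up) overhangs the box by 2 mm and does not open
- masking_tape: bystander, loose: cream masking-tape roll lying flat, 110 mm across, 24 mm high; origin at the centre of its underside; leave it alone
- sanding_roll: bystander, loose: dark lying roll of sanding paper, 106 mm long, 49 mm thick; origin at the centre of its underside; leave it alone
- screwdriver: bystander, loose: screwdriver with a thick handle, lying, 210 mm long, 30 mm thick; origin at the centre of its underside; leave it alone

How it is judged:
On the way:
1. the tin's leading end is in the lane, between the rails (by about 40 mm) (x of bit_tin in the frame of parking_board between -0.087 and 0.06 m), for 0.1 s.
At the end, for the whole second after the job is handed in: the tin lies at rest flat on the board, between the rails, with its leading end against the end stop or within 6 mm of it (x of bit_tin in the frame of end_stop above -0.133 m and y of bit_tin in the frame of parking_board between -0.018 and 0.018 m and angle between the y axis of bit_tin and the x axis of parking_board, either way round below 0.12 rad and height (world z) of bit_tin below 0.013 m and angle between bit_tin's own z axis and vertical below 0.03 rad and linear speed of bit_tin below 0.01 m/s); the robot touches nothing.
It fails at once if the tin, the robot or anything else touches the near rail (contact force between rail_near and anything else above 0.3 N).
It fails at once if the tin, the robot or anything else touches the far rail (contact force between rail_far and anything else above 0.3 N).
It fails at once if the tin is lifted or tipped (height (world z) of bit_tin above 0.018 m or angle between bit_tin's own z axis and vertical above 0.1 rad).
It fails at once if the tin is rammed against the end stop (over 40 N) (contact force between bit_tin and end_stop above 40 N).
It fails at once if a loose thing beside the board is moved (distance of any of masking_tape, sanding_roll, screwdriver from where it was at the start of the episode above 0.012 m).
It also fails if it takes over 72 s, if anything falls off the work surface, if the arm or the gripper's body presses on something with over 40 N, if the wrist force passes 120 N, or if a joint passes its speed limit or range.

## Working session

There is one attempt and no reset: what is moved stays moved. The work goes in short steps, Python scripts to look and compute and a tool call to move; the robot and the scene stay as the last step left them, time stands still between calls to the robot, and variables do not carry over. Pictures are saved under pics/ and viewed, and the job is handed in when it is done.

Besides the shell and the picture viewer there is one more tool, called after "Emit:" as name(argument=value, ...), one argument or row to a line, values as JSON. arm_command: Moves the arm, as the interface text tells. Its arguments: {"type":"object","properties":{"deltas":{"type":"array","items":{"type":"object","properties":{"xyz":{"type":"array","items":{"type":"number"}},"turn":{"type":"number"},"jaw":{"type":"number"}}}},"force":{"type":"number"}},"required":["deltas"]}

```bash
mkdir -p pics
cat > h.py <<'E'
from cell import observe,get_image,sign_off
import numpy as np,cv2
def snap(n,f):
    im=get_image(n); cv2.imwrite('pics/'+f,im['frame'][:,:,::-1]); 
    np.savez('/tmp/'+f[:-4]+'.npz',**{k:np.asarray(v) for k,v in im.items()})
    return im
def ray(im,uv):
    K=np.array(im['camera_matrix']);d=np.array(im['distortion'],float)
    p=cv2.undistortPoints(np.array(uv,float).reshape(-1,1,2),K,d).reshape(-1,2)
    T=np.array(im['cam_to_world'])
    v=np.c_[p[:,0],-p[:,1],-np.ones(len(p))]
    return T[:3,3],v@T[:3,:3].T
def onplane(im,uv,z):
    o,v=ray(im,uv); return o+v*((z-o[2])/v[:,2])[:,None]
def cloud(im):
    h,w=im['depth'].shape
    u,vv=np.meshgrid(np.arange(w),np.arange(h))
    o,v=ray(im,np.c_[u.ravel(),vv.ravel()])
    return (o+v*im['depth'].ravel()[:,None]).reshape(h,w,3)
E
python3 - <<'E'
from h import *
for n in ('scene','top','wrist'):
    im=snap(n,n+'0.png'); print(n,np.round(im['cam_to_world'],3).tolist())
s=observe(); print(s)
E
```

```text
scene [[-0.43, 0.558, -0.71, -0.157], [-0.902, -0.283, 0.325, 0.396], [-0.02, 0.78, 0.625, 0.725], [0.0, 0.0, 0.0, 1.0]]
top [[-0.031, 0.969, -0.246, 0.369], [-1.0, -0.031, 0.007, 0.035], [-0.001, 0.246, 0.969, 0.952], [0.0, 0.0, 0.0, 1.0]]
wrist [[0.339, 0.904, 0.26, 0.282], [-0.941, 0.326, 0.092, -0.561], [-0.001, -0.276, 0.961, 0.384], [0.0, 0.0, 0.0, 1.0]]
{'clock': 0.15, 'joints': array([ 1.12243989,  0.4350137 ,  0.02498257,  1.5738797 , -0.01159343,
        1.13403143, -0.07511253]), 'dq': array([ 0.0009616 , -0.00041873, -0.00029173, -0.0027587 ,  0.00069023,
        0.00052092,  0.00052419]), 'joint_efforts': array([ 2.16520471e-03, -6.68260860e+01,  9.86135937e-01, -3.14690781e+01,
       -6.04234915e-02,  3.94966977e-02,  8.73997988e-05]), 'position': array([ 0.21163217, -0.58765847,  0.2261592 ]), 'ee_rot': array([-3.09365972e+00, -5.40081921e-01,  5.00177767e-04]), 'force': array([-0.3482865 , -1.19871428, -0.09969752]), 'ft_torque': array([-0.00967487,  0.02085274, -0.01070278]), 'width': 1.002933792189621}
```

View pics/top0.png

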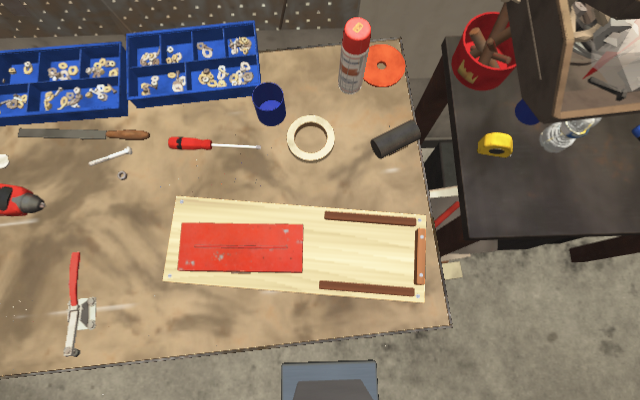

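View pics/scene0.png

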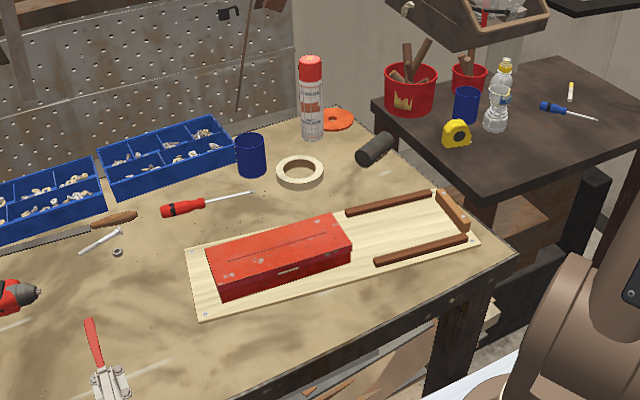

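View pics/wrist0.png

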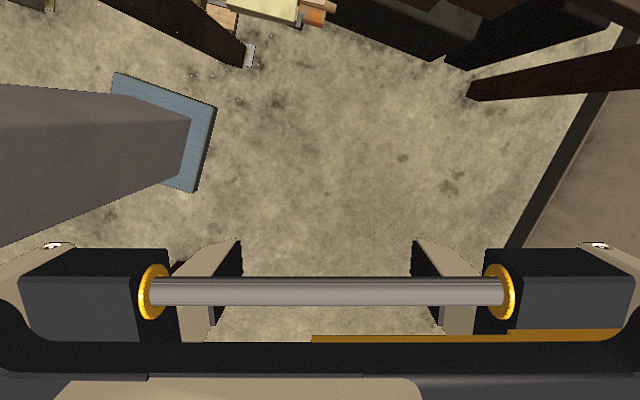

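Top view: red tin about (179–303, 222–272), rails at (324–416, 217) and (319–414, 288), end stop at (420, 257). Travel is to the image's right (world −y). Next I measure them.

```bash
cat >> h.py <<'E'
def masks(im):
    hsv=cv2.cvtColor(im['frame'],cv2.COLOR_RGB2HSV); H,S,V=cv2.split(hsv)
    red=(((H<6)|(H>174))&(S>150)&(V>90)).astype(np.uint8)*255
    return H,S,V,red
def big(m,roi=None,n=1):
    m=m.copy()
    if roi: 
        z=np.zeros_like(m);a,b,c,d=roi;z[b:d,a:c]=m[b:d,a:c];m=z
    cs=cv2.findContours(m,cv2.RETR_EXTERNAL,cv2.CHAIN_APPROX_NONE)[0]
    return sorted(cs,key=cv2.contourArea)[::-1][:n]
def rect(im,c,z):
    P=onplane(im,c.reshape(-1,2),z)[:,:2]
    (cx,cy),(w,h),a=cv2.minAreaRect((P*1000).astype(np.float32))
    if w<h: w,h,a=h,w,a+90
    a=(a%180)  # long axis angle, deg in world
    return np.array([cx,cy,w,h,a])
E
python3 - <<'E'
from h import *
np.set_printoptions(suppress=True,precision=1)
im=dict(np.load('/tmp/top0.npz'))
H,S,V,red=masks(im)
print(im['frame'][[217,288,257,240,283,222],[370,370,420,350,290,240]], [ (H[y,x],S[y,x],V[y,x]) for x,y in((370,217),(370,288),(420,257),(350,240))])
c=big(red,(165,205,315,285))[0]; print('tin px',cv2.boundingRect(c)); print('tin',rect(im,c,.062))
dark=((V<115)&(S>80)).astype(np.uint8)*255
for r in ((318,205,424,228),(312,275,418,300)):
    c=big(dark,r)[0]; print('rail',cv2.boundingRect(c),rect(im,c,.024))
C=cloud(im)
for x,y in((240,235),(370,217),(370,288),(350,240),(310,120),(420,257),(310,60)): print((x,y),C[y,x]*1000)
# height mask of tin, rails
Z=C[:,:,2]
m=((Z>.05)&(Z<.075)).astype(np.uint8)*255
c=big(m,(165,205,315,285))[0]; print('tin Z',rect(im,c,.062))
q=C[225:268,185:298].reshape(-1,3);print('tin top z',np.median(q[:,2]))
m=((Z>.033)&(Z<.046)).astype(np.uint8)*255
c=big(m,(405,215,440,300))[0]; print('stop',cv2.boundingRect(c),rect(im,c,.039))
E
```

```text
[[121  77  54]
 [122  77  54]
 [203 139  94]
 [241 226 176]
 [245 232 184]
 [246 233 185]] [(np.uint8(10), np.uint8(141), np.uint8(121)), (np.uint8(10), np.uint8(142), np.uint8(122)), (np.uint8(12), np.uint8(137), np.uint8(203)), (np.uint8(23), np.uint8(69), np.uint8(241))]
tin px (178, 223, 125, 49)
tin [495.5 187.7 251.6  98.3  87.4]
rail (325, 218, 90, 8) [547.  -84.1 193.2   2.5  83.6]
rail (414, 275, 3, 9) [ 421.9 -172.3   16.8    4.2  175.1]
(240, 235) [520.9 190.1  58.8]
(370, 217) [557.4 -85.9  24.6]
(370, 288) [406.3 -76.4  26.3]
(350, 240) [510.5 -41.1  11.2]
(310, 120) [789.5  38.   24.1]
(420, 257) [ 465.8 -183.    40.4]
(310, 60) [959.   33.7   0.9]
tin Z [497.  188.1 253.6  99.5  87.4]
tin top z 0.06054310417105746
stop (416, 228, 10, 56) [ 469.9 -184.7  116.    18.9  174.7]
```

Run:
```python
from h import *
np.set_printoptions(suppress=True,precision=1)
for n,rois,tz in (('top',((318,205,424,228),(312,278,418,300)),(165,205,315,285)),('scene',((340,185,440,220),(368,230,474,270)),None)):
    im=dict(np.load('/tmp/%s0.npz'%n))
    H,S,V,red=masks(im)
    dark=((V<160)&(S>100)&(H<20)).astype(np.uint8)*255
    for r in rois:
        c=big(dark,r)[0]; print(n,'rail',cv2.boundingRect(c),rect(im,c,.024))
    Z=cloud(im)[:,:,2]
    if n=='scene':
        # tin from depth
        P=cloud(im); m=(Z>.052)&(Z<.07)&(red>0); q=P[m]; q=q[(q[:,0]<.6)&(q[:,0]>.4)&(q[:,1]>0)]
        print(len(q),cv2.minAreaRect((q[:,:2]*1000).astype(np.float32)))
    else:
        b=((S<130)&(V>185)&(H>15)&(H<32)).astype(np.uint8)*255
        b=cv2.morphologyEx(b,cv2.MORPH_OPEN,np.ones((3,3)))
        c=big(cv2.bitwise_or(b,red)|dark,(155,190,435,310))[0]; c=cv2.convexHull(c);print('board',cv2.boundingRect(c),rect(im,c,.009)); print(cv2.approxPolyDP(c,6,True).reshape(-1,2).tolist())
```

```text
top rail (324, 211, 92, 15) [554.8 -84.9 197.7  18.1  83.6]
top rail (319, 281, 95, 15) [406.8 -68.1 197.1  17.2  83.5]
board (156, 190, 279, 120) [498.3  82.9 603.6 258.9  88.2]
[[430, 214], [434, 309], [258, 309], [163, 280], [156, 230], [176, 196], [419, 194]]
scene rail (345, 189, 87, 29) [545.2 -78.7 201.   28.   83.3]
scene rail (373, 230, 96, 38) [396.7 -67.7 212.9  33.7  86.1]
3645 ((511.7915954589844, 379.7012023925781), (636.9191284179688, 113.81199645996094), 84.0229721069336)
```

```bash
cat >> h.py <<'E'
from scipy.spatial.transform import Rotation as R
def go(x,y,z,yang):
    s=observe(); M=R.from_rotvec(s['ee_rot']).as_matrix()
    d=M.T@(np.array([x,y,z])-s['position'])*100
    a=np.degrees(np.arctan2(M[1,1],M[0,1])); t=-((yang-a+180)%360-180)
    print('t',round(s['clock'],2),'pos',np.round(s['position']*1000,1),'yang',round(a,2),'-> xyz cm',np.round(d,2),'turn',round(t,2),'F',np.round(s['force'],1),'w',round(s['width'],2),'j',np.round(s['joints'],2))
O=np.array([492.0,22.9]);dv=np.array([-.1123,-.9937]);lv=np.array([.9937,-.1123])
def board(p): 
    p=np.array(p)-O; return p@dv,p@lv
E
python3 -c "
from h import *
go(.45,-.2,.24,-20)
go(.505,.385,.24,-2.6)"
```

```text
t 0.15 pos [ 211.6 -587.7  226.2] yang -70.19 -> xyz cm [ 35.56 -28.4   -1.35] turn -50.19 F [-0.3 -1.2 -0.1] w 1.0 j [ 1.12  0.44  0.02  1.57 -0.01  1.13 -0.08]
t 0.15 pos [ 211.6 -587.7  226.2] yang -70.19 -> xyz cm [ 60.56 -81.57  -1.29] turn -67.59 F [-0.3 -1.2 -0.1] w 1.0 j [ 1.12  0.44  0.02  1.57 -0.01  1.13 -0.08]
```

Emit:
arm_command(
  deltas=[
    {"xyz": [3.5,-2.8,-0.3],"turn": -5,"jaw": 115},
    {"xyz": [7,-5.6,-0.6],"turn": -10,"jaw": 115},
    {"xyz": [10.5,-8.4,-1],"turn": -15,"jaw": 115},
    {"xyz": [13.5,-10.8,-1.3],"turn": -20,"jaw": 115},
    {"xyz": [16.5,-13.2,-1.3],"turn": -25,"jaw": 115},
  ],
)

```text
clock: 0.57
position: [0.321, -0.409, 0.2396]
ee_rot: [-2.902, -1.203, 0.0]
force: [1.0, -0.5, -0.4]
width: 0.684
```

```bash
python3 -c "
from h import *
go(.45,-.2,.24,-20)
go(.505,.385,.24,-2.6)"
```

```text
t 0.57 pos [ 321.  -409.   239.6] yang -44.96 -> xyz cm [23.91 -5.64 -0.03] turn -24.96 F [ 1.  -0.5 -0.4] w 0.68 j [ 0.92  0.26 -0.15  1.8   0.04  1.08 -0.03]
t 0.57 pos [ 321.  -409.   239.6] yang -44.96 -> xyz cm [ 69.19 -43.08  -0.  ] turn -42.36 F [ 1.  -0.5 -0.4] w 0.68 j [ 0.92  0.26 -0.15  1.8   0.04  1.08 -0.03]
```

Tracks well. Continuing.

Emit:
arm_command(
  deltas=[
    {"xyz": [4,-1,0],"turn": -5,"jaw": 115},
    {"xyz": [8,-2,0],"turn": -10,"jaw": 115},
    {"xyz": [12,-3,0],"turn": -15,"jaw": 115},
    {"xyz": [16,-4,0],"turn": -20,"jaw": 115},
    {"xyz": [20,-5,0],"turn": -25,"jaw": 115},
  ],
)

```text
clock: 0.98
position: [0.4274, -0.2302, 0.2398]
ee_rot: [-2.569, -1.808, -0.0]
force: [2.0, 0.3, 0.9]
width: 0.551
```

```bash
python3 -c "
from h import *
go(.505,.385,.24,-2.6)"
```

```text
t 0.98 pos [ 427.4 -230.2  239.8] yang -19.72 -> xyz cm [ 6.053e+01 -1.345e+01 -1.000e-02] turn -17.12 F [2.  0.3 0.9] w 0.55 j [ 0.67  0.22 -0.34  1.86  0.08  1.07 -0.05]
```

Emit:
arm_command(
  deltas=[
    {"xyz": [4,-0.9,0],"turn": -3,"jaw": 115},
    {"xyz": [8,-1.8,0],"turn": -6,"jaw": 115},
    {"xyz": [12,-2.7,0],"turn": -10,"jaw": 115},
    {"xyz": [16,-3.6,0],"turn": -14,"jaw": 115},
    {"xyz": [20,-4.5,0],"turn": -17,"jaw": 115},
  ],
)

```text
clock: 1.4
position: [0.4522, -0.0249, 0.2399]
ee_rot: [2.27, 2.172, 0.0]
force: [0.8, 0.0, -0.4]
width: 0.547
```

```bash
python3 -c "
from h import *
go(.505,.385,.24,-2.6)"
```

```text
t 1.4 pos [452.2 -24.9 239.9] yang -2.51 -> xyz cm [ 4.118e+01  3.480e+00 -1.000e-02] turn 0.09 F [ 0.8  0.  -0.4] w 0.55 j [ 0.4   0.19 -0.53  1.92  0.11  1.06 -0.22]
```

Emit:
arm_command(
  deltas=[
    {"xyz": [4,0.4,0],"jaw": 115},
    {"xyz": [8,0.8,0],"jaw": 115},
    {"xyz": [12,1.2,0],"jaw": 115},
    {"xyz": [16,1.5,0],"jaw": 115},
    {"xyz": [20,1.8,0],"jaw": 115},
  ],
)

```text
schema error: expected keys xyz, turn, jaw
```

Emit:
arm_command(
  deltas=[
    {"xyz": [4,0.4,0],"jaw": 115},
    {"xyz": [8,0.8,0],"jaw": 115},
    {"xyz": [12,1.2,0],"jaw": 115},
    {"xyz": [16,1.5,0],"jaw": 115},
    {"xyz": [20,1.8,0],"jaw": 115},
  ],
)

```text
schema error: expected keys xyz, turn, jaw
```

```bash
python3 -c "
from h import *
np.set_printoptions(suppress=True)
go(.505,.385,.24,-2.6)
snap('top','top1.png')
go(.505,.385,.03,-2.6)"
```

```text
t 1.4 pos [452.2 -24.9 239.9] yang -2.51 -> xyz cm [41.18  3.48 -0.01] turn 0.09 F [ 0.8  0.  -0.4] w 0.55 j [ 0.4   0.19 -0.53  1.92  0.11  1.06 -0.22]
t 1.45 pos [453.  -15.9 240.5] yang -1.84 -> xyz cm [40.14  3.88 21.23] turn 0.76 F [-0.3  8.8 -0.2] w 0.55 j [ 0.39  0.19 -0.54  1.92  0.11  1.06 -0.23]
```

View pics/top1.png

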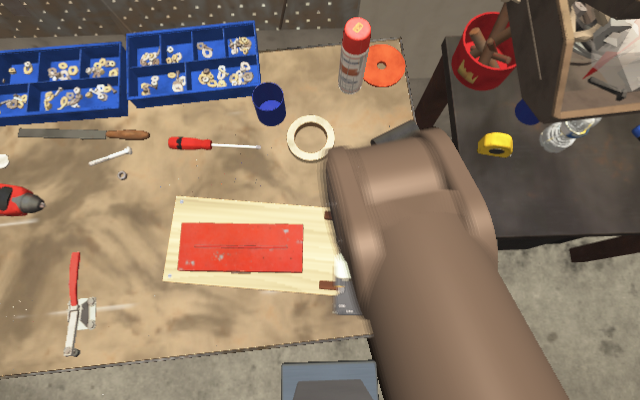

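The arm hovers over the lane around (400, 200); the tin is untouched. Every row needs "turn".

Emit:
arm_command(
  deltas=[
    {"xyz": [4,0.4,0],"turn": 0,"jaw": 115},
    {"xyz": [8,0.8,0],"turn": 0,"jaw": 115},
    {"xyz": [12,1.2,0],"turn": 0,"jaw": 115},
    {"xyz": [16,1.5,0],"turn": 0,"jaw": 115},
    {"xyz": [20,1.9,0],"turn": 1,"jaw": 115},
  ],
)

```text
clock: 1.87
position: [0.4778, 0.1815, 0.2414]
ee_rot: [-2.275, -2.164, -0.006]
force: [1.3, 0.8, -0.6]
width: 0.549
```

Emit:
arm_command(
  deltas=[
    {"xyz": [4,0.4,0],"turn": 0,"jaw": 115},
    {"xyz": [8,0.8,0],"turn": 0,"jaw": 115},
    {"xyz": [12,1.2,0],"turn": 0,"jaw": 115},
    {"xyz": [16,1.5,0],"turn": 0,"jaw": 115},
    {"xyz": [20,1.9,0],"turn": 0,"jaw": 115},
  ],
)

```text
clock: 2.28
position: [0.5069, 0.3817, 0.2417]
ee_rot: [-2.276, -2.163, -0.005]
force: [-0.1, -0.6, 0.9]
width: 0.549
```

```bash
python3 -c "
from h import *
np.set_printoptions(suppress=True)
snap('top','top2.png')
go(.505,.385,.03,-2.6)"
```

```text
t 2.33 pos [505.  390.5 241.5] yang -2.53 -> xyz cm [-0.75  0.04 21.14] turn 0.07 F [-0.5  5.6  2.1] w 0.55 j [-0.34  0.52 -0.62  1.48  0.3   1.23 -1.04]
```

View pics/top2.png

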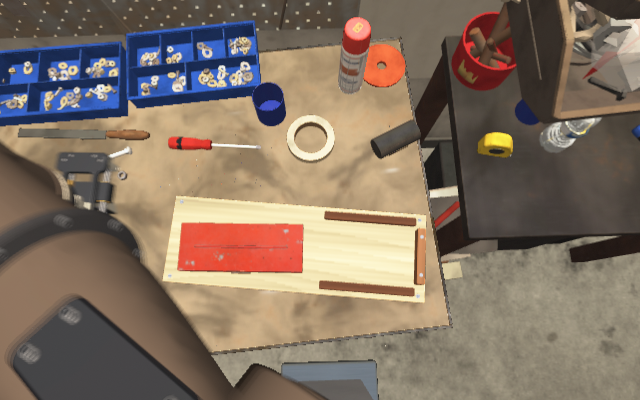

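Tin free at (179–303, 222–272), unmoved; the landing spot near (140, 240) is bare bench. Descending.

Emit:
arm_command(
  deltas=[
    {"xyz": [0,0,4],"turn": 0,"jaw": 115},
    {"xyz": [0,0,8],"turn": 0,"jaw": 115},
    {"xyz": [0,0,12],"turn": 0,"jaw": 115},
    {"xyz": [0,0,15],"turn": 0,"jaw": 115},
    {"xyz": [0,0,17.5],"turn": 0,"jaw": 115},
  ],
)

```text
clock: 2.75
position: [0.5042, 0.3906, 0.0632]
ee_rot: [-2.265, -2.167, -0.005]
force: [0.6, 0.0, -0.4]
width: 0.548
```

Emit:
arm_command(
  deltas=[
    {"xyz": [0,0,1],"turn": 0,"jaw": 115},
    {"xyz": [0,0,2],"turn": 0,"jaw": 115},
    {"xyz": [0,0,2.5],"turn": 0,"jaw": 115},
    {"xyz": [0,0,2.5],"turn": 0,"jaw": 115},
  ],
)

```text
clock: 3.08
position: [0.5043, 0.3908, 0.0382]
ee_rot: [-2.265, -2.167, -0.005]
force: [0.3, 0.0, -0.7]
width: 0.546
```

```bash
python3 -c "
from h import *
np.set_printoptions(suppress=True,precision=1)
snap('scene','scene3.png')
im=snap('top','top3.png')
H,S,V,red=masks(im)
c=big(red,(165,205,315,285))[0]; print('tin',rect(im,c,.062))
# tin rear centre
go(.505,.345,.03,-2.6)"
```

```text
tin [493.1 124.6 125.1  96.6  88.2]
t 3.18 pos [504.8 391.5  39.6] yang -2.55 -> xyz cm [-4.7  0.2  0.9] turn 0.05 F [0.7 0.3 0.4] w 0.55 j [-0.4  0.7 -0.5  1.7  0.5  0.9 -1.2]
```

View pics/scene3.png

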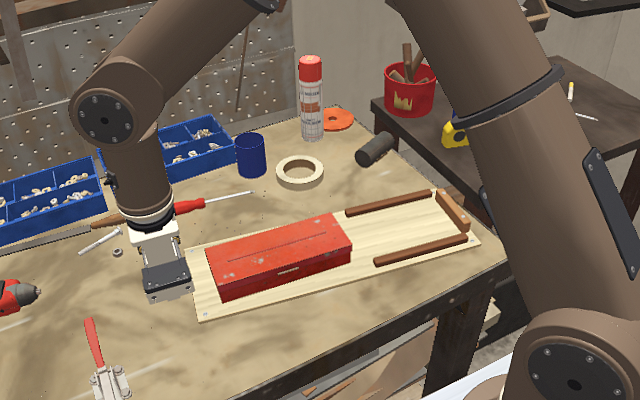

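View pics/top3.png

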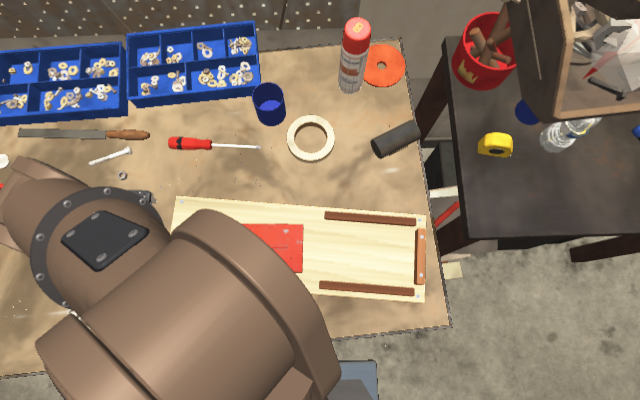

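Fingers stand behind the tin at scene (165, 280), lined up; the top view is part-hidden by the arm, but the tin's front edge (303, 225–272) is visible.

Emit:
arm_command(
  deltas=[
    {"xyz": [-1.5,0,0.9],"turn": 0,"jaw": 115},
    {"xyz": [-3,0,0.9],"turn": 0,"jaw": 115},
    {"xyz": [-4.2,0,0.9],"turn": 0,"jaw": 115},
    {"xyz": [-5.2,0,0.9],"turn": 0,"jaw": 115},
    {"xyz": [-5.7,0,0.9],"turn": 0,"jaw": 115},
  ],
)

```text
clock: 3.6
position: [0.503, 0.3324, 0.0307]
ee_rot: [-2.268, -2.165, -0.008]
force: [-0.0, -0.5, -1.1]
width: 0.547
```

Emit:
arm_command(
  deltas=[
    {"xyz": [-0.5,0,0],"turn": 0,"jaw": 115},
    {"xyz": [-1,0,0],"turn": 0,"jaw": 115},
    {"xyz": [-1.5,0,0],"turn": 0,"jaw": 115},
    {"xyz": [-2,0,0],"turn": 0,"jaw": 115},
    {"xyz": [-2.5,0,0],"turn": 0,"jaw": 115},
  ],
)

```text
clock: 4.02
position: [0.5021, 0.3093, 0.0314]
ee_rot: [-2.266, -2.166, -0.013]
force: [0.2, 5.5, 4.0]
width: 0.548
```

```bash
python3 -c "
from h import *
np.set_printoptions(suppress=True,precision=1)
snap('scene','scene4.png')
im=snap('top','top4.png')
H,S,V,red=masks(im)
go(.505,.345,.03,-2.6)"
```

```text
t 4.12 pos [502.1 307.8  31.1] yang -2.65 -> xyz cm [3.7 0.1 0.1] turn -0.05 F [0.2 2.7 1.1] w 0.55 j [-0.3  0.7 -0.5  1.8  0.5  0.8 -1.1]
```

View pics/scene4.png

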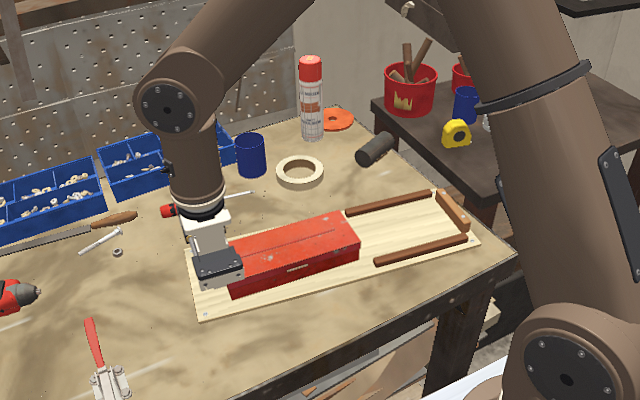

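View pics/top4.png

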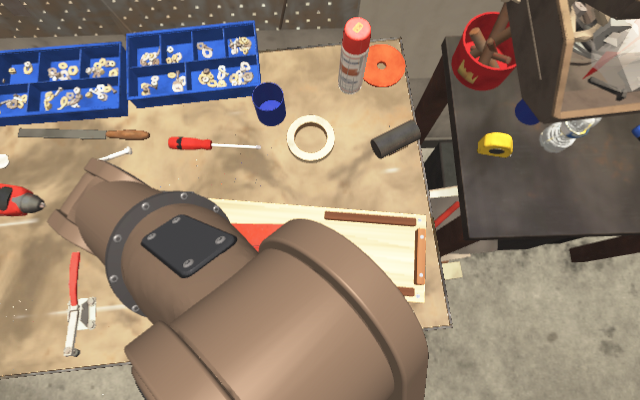

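Tin moving straight. Top view is now blocked by the arm, so I'll measure with the scene camera, checking it first against the start pose.

```bash
cat >> h.py <<'E'
def tin_scene(im,verbose=True):
    """top-face far long edge and front edge, from contour of top face (red & high by depth)"""
    H,S,V,red=masks(im); red=((((H<8)|(H>172))&(S>110)&(V>60))*255).astype(np.uint8)
    C=cloud(im); Z=C[:,:,2]
    B=np.stack(board(C[:,:,:2].reshape(-1,2)*1000),1).reshape(400,640,2)
    m=((Z>.053)&(Z<.075)&(red>0)&(B[:,:,0]>-330)&(B[:,:,0]<215)&(abs(B[:,:,1])<95)).astype(np.uint8)*255
    m=cv2.morphologyEx(m,cv2.MORPH_CLOSE,np.ones((5,5)))
    c=big(m)[0].reshape(-1,2)
    P=onplane(im,c,.062)[:,:2]*1000; b=np.stack(board(P),1)
    # edges, iteratively: far edge
    x1=b[:,0].max()
    yb=[];xb=[]
    for x in np.arange(x1-150,x1-15,5):
        s=b[abs(b[:,0]-x)<2.5]
        if len(s): yb.append((s[:,0][s[:,1].argmax()],s[:,1].max(),s[:,1].min()))
    yb=np.array(yb)
    far=np.polyfit(yb[:,0],yb[:,1],1); near=np.polyfit(yb[:,0],yb[:,2],1)
    s=b[b[:,0]>x1-15]; mid=(s[:,1]>np.polyval(near,x1)+12)&(s[:,1]<np.polyval(far,x1)-12)
    fr=s[mid]; f=np.polyfit(fr[:,1],fr[:,0],1)
    print('far edge slope deg %.2f y@front %.1f; near slope %.2f y %.1f; front edge slope deg %.2f x@mid %.1f n%d'%(np.degrees(np.arctan(far[0])),np.polyval(far,x1),np.degrees(np.arctan(near[0])),np.polyval(near,x1),np.degrees(np.arctan(f[0])),np.polyval(f,fr[:,1].mean()),len(fr)))
    return m
E
python3 - <<'E'
from h import *
im=dict(np.load('/tmp/top0.npz'));
H,S,V,red=masks(im); c=big(red,(165,205,315,285))[0]
b=np.stack(board(onplane(im,c.reshape(-1,2),.062)[:,:2]*1000),1); print('top0 corners',np.round([board(p) for p in cv2.boxPoints(cv2.minAreaRect((onplane(im,c.reshape(-1,2),.062)[:,:2]*1000).astype(np.float32)))],1).tolist())
for n in('scene0','scene3','scene4'):
    im=dict(np.load('/tmp/%s.npz'%n)); m=tin_scene(im)
    f=im['frame'][:,:,::-1].copy(); f[m>0]=(0,255,0); cv2.imwrite('pics/m_%s.png'%n,f)
im=dict(np.load('/tmp/scene0.npz'))
# reference: rail/stop in scene
C=cloud(im);Z=C[:,:,2]
H,S,V,_=masks(im); dark=((V<160)&(S>100)&(H<20)).astype(np.uint8)*255
for r in ((340,185,440,220),(368,230,474,270)):
    c=big(dark,r)[0].reshape(-1,2); b=np.stack(board(onplane(im,c,.024)[:,:2]*1000),1); s=b[(b[:,0]>30)&(b[:,0]<170)]
    print('rail y',[ (round(s[abs(s[:,0]-x)<6][:,1].max(),1),round(s[abs(s[:,0]-x)<6][:,1].min(),1)) for x in(50,100,150)])
E
```

```text
top0 corners [[-35.3, -55.6], [-41.9, 42.5], [-293.0, 25.5], [-286.3, -72.6]]
far edge slope deg 3.97 y@front 36.6; near slope 3.17 y -66.7; front edge slope deg -3.88 x@mid -43.0 n28
far edge slope deg 3.93 y@front 36.5; near slope 3.51 y -66.1; front edge slope deg -3.87 x@mid -43.1 n27
far edge slope deg 3.87 y@front 37.6; near slope 3.43 y -65.3; front edge slope deg -4.21 x@mid -25.8 n28
rail y [(np.float64(78.3), np.float64(51.7)), (np.float64(77.9), np.float64(50.3)), (np.float64(77.5), np.float64(50.3))]
rail y [(np.float64(-72.8), np.float64(-96.8)), (np.float64(-72.4), np.float64(-97.0)), (np.float64(-72.4), np.float64(-97.1))]
```

View pics/m_scene4.png

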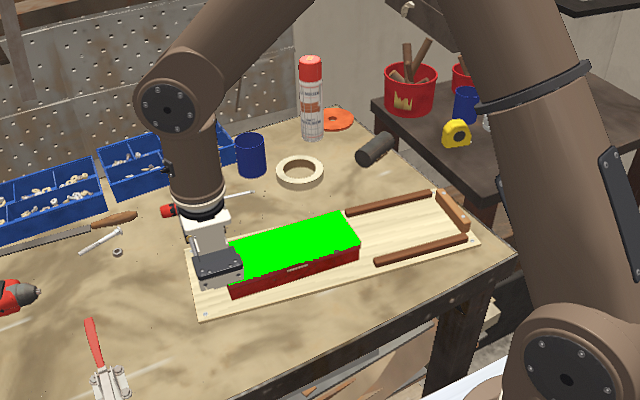

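Scene-camera offset is consistent (tin and both rails all about −6 mm in y, −4.5 mm in x), so corrected: front at x≈−21, heading +3.9°, centre y≈−14. Pushing along the tin's own heading.

Emit:
arm_command(
  deltas=[
    {"xyz": [-0.8,0,0],"turn": 0,"jaw": 115},
    {"xyz": [-1.6,0,0],"turn": 0,"jaw": 115},
    {"xyz": [-2.4,0,0],"turn": 0,"jaw": 115},
    {"xyz": [-3.2,0,0],"turn": 0,"jaw": 115},
    {"xyz": [-4,0,0],"turn": 0,"jaw": 115},
  ],
)

```text
clock: 4.53
position: [0.5005, 0.2686, 0.0312]
ee_rot: [-2.266, -2.166, -0.014]
force: [0.4, 5.6, 3.5]
width: 0.551
```

```bash
python3 -c "
from h import *
np.set_printoptions(suppress=True,precision=1)
im=snap('scene','scene5.png'); tin_scene(im)
go(.505,.345,.03,-2.6)"
```

```text
far edge slope deg 3.95 y@front 40.6; near slope 4.15 y -61.1; front edge slope deg -2.61 x@mid 14.8 n25
t 4.58 pos [500.6 266.1  30.9] yang -2.69 -> xyz cm [7.9 0.1 0.1] turn -0.09 F [0.5 2.6 3. ] w 0.55 j [-0.2  0.6 -0.5  1.9  0.5  0.7 -1.1]
```

Emit:
arm_command(
  deltas=[
    {"xyz": [-0.8,0,0],"turn": 0,"jaw": 115},
    {"xyz": [-1.6,0,0],"turn": 0,"jaw": 115},
    {"xyz": [-2.4,0,0],"turn": 0,"jaw": 115},
    {"xyz": [-3.2,0,0],"turn": 0,"jaw": 115},
    {"xyz": [-4,0,0],"turn": 0,"jaw": 115},
  ],
)

```text
clock: 5.0
position: [0.499, 0.2268, 0.031]
ee_rot: [-2.268, -2.165, -0.013]
force: [0.8, 5.9, 4.1]
width: 0.548
```

Emit:
arm_command(
  deltas=[
    {"xyz": [-0.8,0,0],"turn": 0,"jaw": 115},
    {"xyz": [-1.6,0,0],"turn": 0,"jaw": 115},
    {"xyz": [-2.4,0,0],"turn": 0,"jaw": 115},
    {"xyz": [-3.2,0,0],"turn": 0,"jaw": 115},
    {"xyz": [-4,0,0],"turn": 0,"jaw": 115},
  ],
)

```text
clock: 5.42
position: [0.4974, 0.1871, 0.0309]
ee_rot: [-2.267, -2.166, -0.016]
force: [0.2, 6.9, 4.4]
width: 0.547
```

```bash
python3 -c "
from h import *
np.set_printoptions(suppress=True,precision=1)
im=snap('scene','scene6.png'); tin_scene(im); snap('wrist','wrist6.png')
go(.505,.345,.03,-2.6)"
```

```text
far edge slope deg 3.71 y@front 46.0; near slope 4.48 y -54.9; front edge slope deg -2.29 x@mid 95.6 n25
t 5.52 pos [497.1 184.9  30.4] yang -2.74 -> xyz cm [16.   0.   0.2] turn -0.14 F [ 0.6  0.5 -0.2] w 0.55 j [-0.1  0.6 -0.6  2.   0.5  0.7 -0.9]
```

View pics/scene6.png

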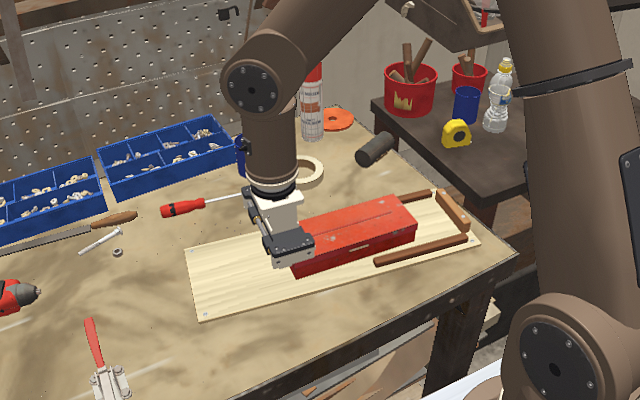

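View pics/wrist6.png

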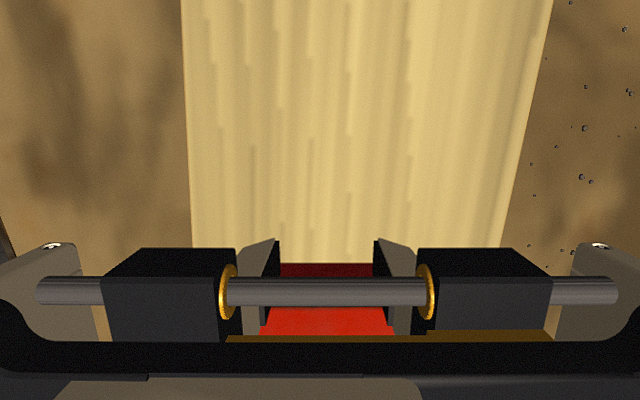

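Tin at front x≈100, heading 3.8°, centre y≈−7 and 14 mm clear of the far rail. I ease the yaw down by a degree while pushing on.

Emit:
arm_command(
  deltas=[
    {"xyz": [-0.7,0.03,0],"turn": 0.2,"jaw": 115},
    {"xyz": [-1.4,0.06,0],"turn": 0.4,"jaw": 115},
    {"xyz": [-2.1,0.1,0],"turn": 0.7,"jaw": 115},
    {"xyz": [-2.8,0.15,0],"turn": 1,"jaw": 115},
    {"xyz": [-3.5,0.2,0],"turn": 1.3,"jaw": 115},
  ],
)

```text
clock: 5.93
position: [0.4976, 0.1507, 0.0304]
ee_rot: [-2.294, -2.139, -0.013]
force: [1.2, 5.9, 3.4]
width: 0.545
```

```bash
python3 -c "
from h import *
np.set_printoptions(suppress=True,precision=1)
im=snap('scene','scene7.png'); tin_scene(im)
go(.505,.345,.03,-2.6)"
```

```text
far edge slope deg 2.22 y@front 44.1; near slope 3.55 y -55.3; front edge slope deg -2.23 x@mid 132.0 n24
t 5.98 pos [497.6 148.6  30.1] yang -4.11 -> xyz cm [19.6 -0.7  0.2] turn -1.51 F [0.9 4.1 3.7] w 0.55 j [ 0.   0.6 -0.5  2.   0.5  0.7 -0.9]
```

Emit:
arm_command(
  deltas=[
    {"xyz": [-0.7,0.03,0],"turn": 0,"jaw": 115},
    {"xyz": [-1.4,0.06,0],"turn": 0,"jaw": 115},
    {"xyz": [-2.1,0.1,0],"turn": 0,"jaw": 115},
    {"xyz": [-2.8,0.15,0],"turn": 0,"jaw": 115},
    {"xyz": [-3.5,0.2,0],"turn": 0,"jaw": 115},
  ],
)

```text
clock: 6.4
position: [0.4972, 0.1147, 0.0302]
ee_rot: [-2.295, -2.138, -0.013]
force: [-0.1, 6.2, 4.4]
width: 0.549
```

```bash
python3 -c "
from h import *
np.set_printoptions(suppress=True,precision=1)
im=snap('scene','scene8.png'); tin_scene(im)
go(.505,.345,.03,-2.6)"
```

```text
far edge slope deg 2.26 y@front 47.4; near slope 3.12 y -51.9; front edge slope deg -3.70 x@mid 168.0 n24
t 6.45 pos [497.1 112.6  29.9] yang -4.13 -> xyz cm [23.2 -0.9  0.2] turn -1.53 F [0.5 3.5 3.3] w 0.55 j [ 0.1  0.6 -0.6  2.   0.5  0.7 -0.8]
```

View pics/scene8.png

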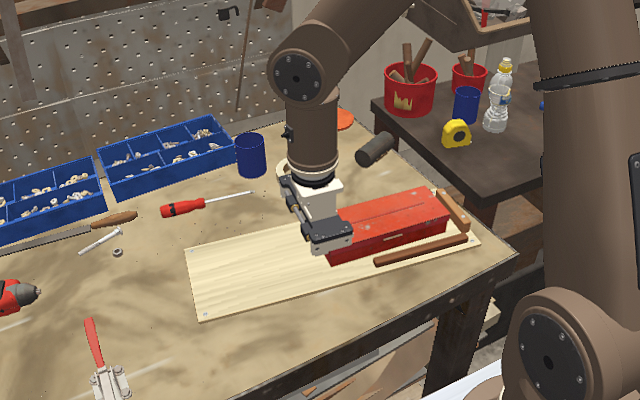

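Tin front at scene (450, 200), near the stop, about 27 mm to go. Slower now.

Emit:
arm_command(
  deltas=[
    {"xyz": [-0.4,0,0],"turn": 0,"jaw": 115},
    {"xyz": [-0.8,0,0],"turn": 0,"jaw": 115},
    {"xyz": [-1.2,0,0],"turn": 0,"jaw": 115},
    {"xyz": [-1.6,0,0],"turn": 0,"jaw": 115},
    {"xyz": [-1.8,0,0],"turn": 0,"jaw": 115},
  ],
)

```text
clock: 6.87
position: [0.4959, 0.095, 0.0298]
ee_rot: [-2.296, -2.137, -0.011]
force: [-0.1, 5.9, 4.3]
width: 0.549
```

```bash
python3 -c "
from h import *
np.set_printoptions(suppress=True,precision=1)
im=snap('scene','scene9.png'); tin_scene(im)
f=im['frame'][160:290,280:520,::-1];cv2.imwrite('pics/s9z.png',cv2.resize(f,None,fx=3,fy=3))
go(.505,.345,.03,-2.6)"
```

```text
far edge slope deg 2.16 y@front 48.0; near slope 3.34 y -50.6; front edge slope deg -1.49 x@mid 187.6 n23
t 6.92 pos [495.8  94.6  29.8] yang -4.12 -> xyz cm [25.  -0.9  0.2] turn -1.52 F [0.2 4.7 3.2] w 0.55 j [ 0.1  0.6 -0.6  2.   0.5  0.7 -0.8]
```

View pics/s9z.png

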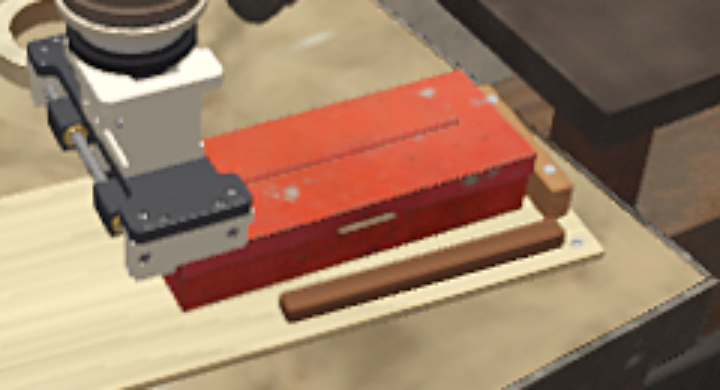

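Emit:
arm_command(
  deltas=[
    {"xyz": [-0.15,0,0],"turn": 0,"jaw": 115},
    {"xyz": [-0.3,0,0],"turn": 0,"jaw": 115},
    {"xyz": [-0.4,0,0],"turn": 0,"jaw": 115},
    {"xyz": [-0.4,0,0],"turn": 0,"jaw": 115},
  ],
)

```text
clock: 7.25
position: [0.4955, 0.0909, 0.0298]
ee_rot: [-2.296, -2.137, -0.011]
force: [0.5, 5.1, 2.3]
width: 0.549
```

Emit:
arm_command(
  deltas=[
    {"xyz": [-0.1,0,0],"turn": 0,"jaw": 115},
    {"xyz": [-0.2,0,0],"turn": 0,"jaw": 115},
  ],
)

```text
clock: 7.42
position: [0.4953, 0.0895, 0.0298]
ee_rot: [-2.295, -2.138, -0.012]
force: [-0.5, 4.2, 3.8]
width: 0.546
```

Emit:
arm_command(
  deltas=[
    {"xyz": [-0.1,0,0],"turn": 0,"jaw": 115},
    {"xyz": [-0.15,0,0],"turn": 0,"jaw": 115},
  ],
)

```text
clock: 7.58
position: [0.4951, 0.0885, 0.0298]
ee_rot: [-2.294, -2.138, -0.012]
force: [1.3, 5.0, 2.6]
width: 0.551
```

```bash
python3 -c "
from h import *
np.set_printoptions(suppress=True,precision=1)
im=snap('scene','scene10.png'); tin_scene(im)
f=im['frame'][160:290,280:520,::-1];cv2.imwrite('pics/s10z.png',cv2.resize(f,None,fx=3,fy=3))
go(.505,.345,.03,-2.6)"
```

```text
far edge slope deg 2.33 y@front 48.4; near slope 2.06 y -52.7; front edge slope deg -1.99 x@mid 193.8 n23
t 7.63 pos [495.1  88.4  29.8] yang -4.04 -> xyz cm [25.7 -0.8  0.2] turn -1.44 F [0.7 4.6 2.3] w 0.54 j [ 0.1  0.6 -0.6  2.   0.5  0.7 -0.8]
```

View pics/s10z.png

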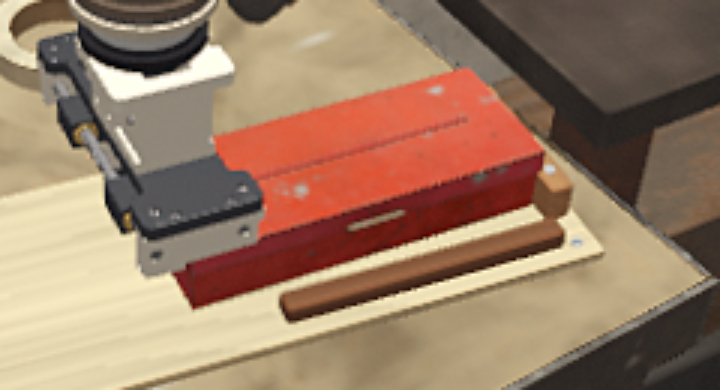

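Emit:
arm_command(
  deltas=[
    {"xyz": [-0.1,0,0],"turn": 0,"jaw": 115},
    {"xyz": [-0.15,0,0],"turn": 0,"jaw": 115},
  ],
)

```text
clock: 7.8
position: [0.495, 0.0879, 0.0298]
ee_rot: [-2.293, -2.138, -0.014]
force: [-0.5, 9.0, 1.3]
width: 0.548
```

```bash
python3 -c "
from h import *
im=snap('scene','scene11.png'); tin_scene(im)
go(.505,.345,.03,-2.6)"
```

```text
far edge slope deg 2.28 y@front 48.5; near slope 2.70 y -51.5; front edge slope deg -1.29 x@mid 194.9 n24
t 7.85 pos [495.   87.9  29.8] yang -4.0 -> xyz cm [25.72 -0.8   0.25] turn -1.4 F [-0.2  6.8  1.9] w 0.55 j [ 0.13  0.57 -0.55  2.04  0.47  0.65 -0.79]
```

Emit:
arm_command(
  deltas=[
    {"xyz": [-0.1,0,0],"turn": 0,"jaw": 115},
    {"xyz": [-0.15,0,0],"turn": 0,"jaw": 115},
  ],
)

```text
clock: 8.02
position: [0.4951, 0.0879, 0.0299]
ee_rot: [-2.292, -2.139, -0.016]
force: [1.2, 8.8, 0.1]
width: 0.545
```

```bash
python3 -c "
from h import *
im=snap('scene','scene12.png'); tin_scene(im)
go(.505,.345,.03,-2.6)"
```

```text
far edge slope deg 2.15 y@front 48.3; near slope 2.62 y -51.8; front edge slope deg -1.29 x@mid 194.9 n24
t 8.07 pos [495.   87.9  29.8] yang -3.96 -> xyz cm [25.71 -0.78  0.3 ] turn -1.36 F [1.3 8.8 0.9] w 0.55 j [ 0.14  0.57 -0.55  2.04  0.47  0.65 -0.79]
```

The force has risen to 9 N and motion has stopped, so the tin is on the stop. Backing straight off.

Emit:
arm_command(
  deltas=[
    {"xyz": [0.5,0,0],"turn": 0,"jaw": 115},
    {"xyz": [1.5,0,0],"turn": 0,"jaw": 115},
    {"xyz": [3.5,0,0],"turn": 0,"jaw": 115},
    {"xyz": [6,0,0],"turn": 0,"jaw": 115},
    {"xyz": [8,0,0],"turn": 0,"jaw": 115},
  ],
)

```text
clock: 8.48
position: [0.5002, 0.1688, 0.0306]
ee_rot: [-2.292, -2.138, -0.014]
force: [0.2, 1.1, 0.7]
width: 0.551
```

Emit:
arm_command(
  deltas=[
    {"xyz": [2,0,-3],"turn": 0,"jaw": 115},
    {"xyz": [5,0,-6.5],"turn": 0,"jaw": 115},
    {"xyz": [8,0,-10],"turn": 0,"jaw": 115},
    {"xyz": [11,0,-13],"turn": 0,"jaw": 115},
    {"xyz": [14,0,-16],"turn": 0,"jaw": 115},
  ],
)

```text
clock: 8.9
position: [0.5084, 0.3002, 0.1861]
ee_rot: [-2.293, -2.138, -0.012]
force: [1.3, 0.8, -0.9]
width: 0.548
```

Emit:
arm_command(
  deltas=[
    {"xyz": [3.5,0,-0.5],"turn": 0,"jaw": 115},
    {"xyz": [7,0,-1],"turn": 0,"jaw": 115},
    {"xyz": [10,0,-1],"turn": 0,"jaw": 115},
    {"xyz": [10,0,-1],"turn": 0,"jaw": 115},
    {"xyz": [10,0,-1],"turn": 0,"jaw": 115},
  ],
)

```text
clock: 9.32
position: [0.5138, 0.4018, 0.1963]
ee_rot: [-2.289, -2.141, -0.009]
force: [0.3, -0.3, -0.3]
width: 0.549
```

Run:
```python
from h import *
im=snap('scene','scene13.png'); tin_scene(im)
im=snap('top','top13.png')
H,S,V,red=masks(im); c=big(red,(270,215,425,295))[0]
Q=(onplane(im,c.reshape(-1,2),.062)[:,:2]*1000).astype(np.float32)
r=cv2.minAreaRect(Q); print(r,board(r[0])); print(np.round([board(p) for p in cv2.boxPoints(r)],1).tolist())
go(.5,.3,.2,-4)
```

```text
far edge slope deg 2.29 y@front 48.6; near slope 2.90 y -50.9; front edge slope deg -1.61 x@mid 195.0 n25
((485.27545166015625, -50.76921081542969), (251.8906707763672, 99.33187103271484), 86.0032958984375) (np.float64(73.96026156585694), np.float64(1.5908686892700195))
[[201.9, -42.6], [197.7, 56.6], [-54.0, 45.8], [-49.7, -53.4]]
t 9.42 pos [515.1 398.8 196.2] yang -4.03 -> xyz cm [-9.96 -0.81 -0.45] turn -0.03 F [-0.5 -0.2 -0.4] w 0.55 j [-0.35  0.58 -0.62  1.51  0.35  1.16 -1.1 ]
```

View pics/top13.png

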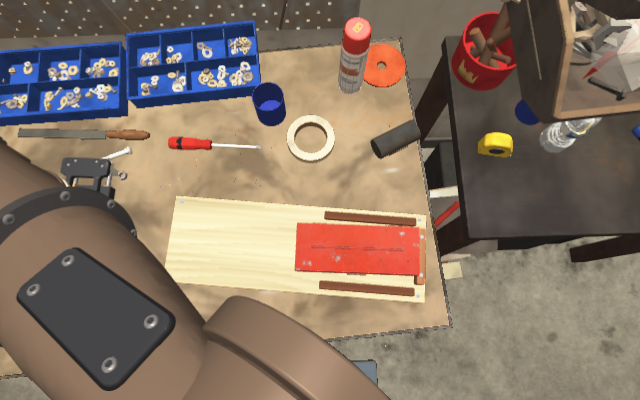

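Top view: the tin (297–420, 223–275) sits between the rails against the stop at (420, 257). It measures x≈73–74 mm, y≈+1.6 mm and about 2.4° askew, with gaps to both rails and the bystanders unmoved. The arm is clear, so I'm handing in.

```bash
python3 -c "
from h import *
print(sign_off())"
```

```text
the job is handed in; nothing more can be done
None
```

The tin is parked between the rails and against the end stop, and I've handed the job in at about 9.4 s on the robot's clock; no verdict was reported. I pushed it from behind with both fingers part-open, following its own heading and easing out some of its tilt. I crept the last few millimetres until the tool stopped at about 9 N, then backed straight off and lifted clear.

**Last checks (top view):**
- **Position:** the tin's origin is at board x ≈ 73–74 mm (home is 73) and y ≈ +1.6 mm.
- **Angle:** it is about 2.4° (0.04 rad) askew, with the limit at 0.12 rad.
- **Clearance:** both rails show a visible gap, about 9 mm at the tightest corner. The tape, sanding roll and screwdriver look unmoved, and the robot touches nothing.

**What disagreed:**
- **Camera offset:** the scene camera read about 6 mm lower in y and 4.5 mm lower in x than the top camera. The tin and both rails shared the y shift, so I corrected for it; the x shift I took from the tin alone.
- **Corner reading:** the top view puts the tin's leading corner about 2 mm past the stop's face, which is within its calibration error.
- **Refused moves:** two move calls were refused for a missing "turn" key and had no effect.

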